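Clear the grease pot and hold the spacer bar up for inspection

ROBOT

A 6-joint arm with a two-finger parallel gripper is mounted at the origin on the work surface. World frame = base frame: x ahead of the robot, y to its left, z up, the work surface at z = 0. Lengths are in mm, angles in rad, forces in N, time in s.
With the tool pointing down it reaches from about 350 to 875 mm from the base axis. Payload 4.2 kg.
Tool frame: the origin (TCP) lies at the very end of the fingers, on their centre line; the grasp point (between the pads) lies 19 mm behind it; z points along the fingers, y is the line along which they close (so a half turn about z gives the same grasp; the last joint's range is limited). The gripper opens to 85 mm and grips with 20 to 120 N. Pads are 22 mm wide; open, the fingers measure 114 mm over their backs; the gripper's body (76 mm by 85 mm) begins 54 mm behind the grasp point. The pads swing forward as they close: fully open they stand 13 mm farther back than shut.
Start: joints at [1.433, 0.385, 0.008, 0, -1.194, -0.259], TCP at [241.51, 576.431, 231.312] pointing down, gripper open.
Joint ranges: [-3.14, 3.14], [-1.21, 2.06], [-1.07, 1.41], [-3.16, 2.05], [-2.99, -0.16], [-3.1, 3.1]. Speed limits (rad/s): [2.79, 2.79, 3.14, 3.14, 3.14, 3.14].

INTERFACE

Orientations are given as a unit quaternion [x, y, z, w].
In Python, from workcell import manip gives the robot as it stands.
- The arm moves only by the tool apply_moves, never from a script. Its arguments are lists of equal length, an entry for each row: "translation": the shift along the world's x, y, z in units of 0.5 m (1.0 is 0.5 m), a list of three; "rotation": the turn, a rotation vector about the world's x, y, z in units of pi rad (1.0 is pi rad), a list of three; "fingers": the opening, from 0 (shut) to 1 (fully open). In form: {"translation": [[tx, ty, tz], ...], "rotation": [[wx, wy, wz], ...], "fingers": [fingers, ...]}. A call has 1 to 10 rows; each row shifts and turns the commanded pose from where the row before left it; what a row does not reach is not made up. A row lasts 1/10 s, in which the tool goes at most 50 mm and 8.59 degrees, less where a joint would pass 70% of its speed; a pose out of reach is approached as far as the arm can. A call with a number of a shift or a turn outside -1 to 1 is refused whole. A call with a gripper value outside its range is refused whole. The fingers move at their own pace and stop on an object; "squeeze" is the grip in N (left out, the last holds). Time passes only in rows, so rows that do not move let the fingers close. It gives the time, the measured TCP pose, the force, the opening and the grip force at its end, in the units of the state.
- manip.observe(): the state, without advancing time (a new reading comes with each control period).
- manip.snapshot(name): name is "scene" or "side" or "wrist"; returns the picture (384x512x3 uint8, blue, green, red); there is no depth.
- manip.camera_params(name): a dict with "camera_matrix" (3x3 intrinsics, pixels), "world_to_cam" (4x4, takes a point from world to camera coordinates). Camera axes: x right, y up, looking along -z (the intrinsics and any distortion apply to the point x, -y, -z); pixel columns grow to the right and rows downward; lengths in mm; the calibration is good to about 2 mm. The wrist camera is an equidistant fisheye: a pixel r from the principal point sees the ray r / f radians off the axis. A picture is of the moment at which its call begins: read the wrist's pose just before it. camera_params takes no time and is no camera call; for the wrist camera it gives the pose at the moment of the call.
- manip.close_job(): hands the job in; it is judged then, once.
The state is a dict: "clock": time; "qpos": joint angles; "joint_velocities": joint speeds; "joint_torque": joint torques, N m; "tool_pos": TCP position; "ee_rot": TCP orientation; "ft_force": force on the tool from outside, world axes, zero at the start; "wrist_torque": the same for the moment, N m; "width": opening from 0.0 (shut) to 1.0 (fully open); "grip_force": force on a finger pad.
Only numpy, scipy, OpenCV 4.12 (cv2) and the standard library are available. Lean on these libraries where they do the work, as an engineer would, in place of code of your own. Each camera call takes 0.05 s, during which the arm holds its last target. There are 200 camera calls.

TASK

The long ceramic spacer bar on the two-post stand has to be looked at from below. First lift the lidded grease pot off it by its arched handle and set it down upright on the floor of the round steel drip pan beside the stand, letting go only once it stands there; then take the bar, lift it straight up and finish while still holding it in the gripper, steady and level, about 10 cm clear above the posts it lay on. Do not tip the pot or the bar, and leave everything else where it lies.

Things in the scene. Friction and masses are not known exactly. Their poses are not given: they have to be found in the camera images.
- spacer: pale grey ceramic spacer bar, 220 (its x) x 50 (its y) x 16 mm (z), 0.5 to 0.7 kg, uniform. Origin: centre of its underside; z up. It lies loose across the two posts of the stand, up to 12 mm off the stand's middle, and can be gripped across its 50 mm width at mid-length
- stand: fixed steel stand: base plate 230 (its x) x 80 (its y) x 8 mm with two posts at x = -80 and +80 mm, each 20 (x) x 60 mm (y), tops 60 mm above the table. Between the posts it is open down to the base plate's top (8 mm), so fingers may reach below the bar there. Origin: centre of its underside, on the table
- pot: small closed grease pot, dull grey metal, 0.28 to 0.45 kg: body 60 mm across, lid 64 mm across with its top at 65 mm, and a rigid arched handle of 9 mm steel bar standing over it. Origin: centre of its underside; z up. At the start it stands on the bar, up to 35 mm from mid-length either way
- pot_handle (a point): middle of the pot's handle bar, 110 mm above the pot's underside on its axis. The bar is level there, runs along the pot's x for 44 mm and is 9 mm thick; 40 mm of free room under it down to the lid
- pan: fixed round shallow steel drip pan, 150 mm across the rim, rim 12 mm high, flat floor 4 mm above the table and about 128 mm across. Origin: centre of its underside, on the table. It stands to the left or the right of the stand
- bearing: dark steel swivel bearing ring, 70 mm across, 24 mm high, lying on the other side of the stand from the pan; to be left alone. Origin: centre of its underside
- clip: blue latch clip, 60 x 18 x 20 mm, to be left alone. Origin: centre of its underside
- collar: short pale ceramic ring, 40 mm across, 30 mm high, to be left alone. Origin: centre of its underside
- spanner: steel spanner lying on the table on the right, to be left alone
- parallel: steel parallel block 120 x 20 x 30 mm lying on the left, to be left alone. Origin: centre of its underside
- pin: steel headed pin standing on its head, 32 mm across, 50 mm high, on the left, to be left alone. Origin: centre of its underside
There are look-alikes about, which are no part of the job. Of the things that look like the spacer, the largest one is meant.

How it is judged:
By the outcome, as a careful person would: the job done as asked, in the order asked, and still so for the second after the job is handed in, while the arm keeps its last pose, push and grip.
It also fails if it takes over 61 s, if anything falls off the work surface, if the arm or the gripper's body presses on something with over 40 N, if the wrist force passes 120 N, or if a joint passes its speed limit or range.

## Working session

There is one attempt and no reset: what is moved stays moved. The work goes in short steps, Python scripts to look and compute and a tool call to move; the robot and the scene stay as the last step left them, time stands still between calls to the robot, and variables do not carry over. Pictures are saved under pics/ and viewed, at most 10 in all, crops included, and the job is handed in when it is done.

Besides the shell and the picture viewer there is one more tool, called after "Emit:" as name(argument=value, ...) on one line, values as JSON. apply_moves: Moves the arm, as the interface text tells. Its arguments: {"type":"object","properties":{"translation":{"type":"array","items":{"type":"array","items":{"type":"number"}}},"rotation":{"type":"array","items":{"type":"array","items":{"type":"number"}}},"fingers":{"type":"array","items":{"type":"number"}},"squeeze":{"type":"number"}},"required":["translation","rotation","fingers"]}

```bash
mkdir -p pics; ls
python3 - <<'E'
from workcell import manip
import cv2,numpy as np
o=manip.observe();print(o['clock'],o['tool_pos'],o['ee_rot'],o['width'])
a=manip.snapshot('scene');b=manip.snapshot('side');c=manip.snapshot('wrist')
for n,i in zip('abc',(a,b,c)): cv2.imwrite(f'pics/{n}0.png',i)
for n in('scene','side'):
  p=manip.camera_params(n);print({k:(np.round(v,3).tolist() if not isinstance(v,str) else v) for k,v in p.items()})
E
```

```text
pics
0.0 [241.29287528 575.92112151 230.2145077 ] [ 9.80367912e-01 -1.97173950e-01 -1.57238192e-04  1.07949089e-03] 0.9991219642107425
{'camera_matrix': [[412.483, 0.0, 256.746], [0.0, 412.483, 181.828], [0.0, 0.0, 1.0]], 'world_to_cam': [[-0.052, 0.999, 0.013, -7.046], [-0.82, -0.05, 0.57, 365.687], [0.57, 0.019, 0.821, -1601.39], [0.0, 0.0, 0.0, 1.0]]}
{'camera_matrix': [[384.376, 0.0, 255.306], [0.0, 384.376, 191.474], [0.0, 0.0, 1.0]], 'world_to_cam': [[0.995, -0.097, -0.02, -533.358], [0.086, 0.755, 0.65, -151.729], [-0.048, -0.648, 0.76, -1096.19], [0.0, 0.0, 0.0, 1.0]]}
```

Run:
```python
import cv2
for n in 'ab':
  cv2.imwrite(f'pics/{n}1.png',cv2.resize(cv2.imread(f'pics/{n}0.png'),None,fx=1.5,fy=1.5,interpolation=cv2.INTER_CUBIC))
```

```text
(no output)
```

View pics/a1.png

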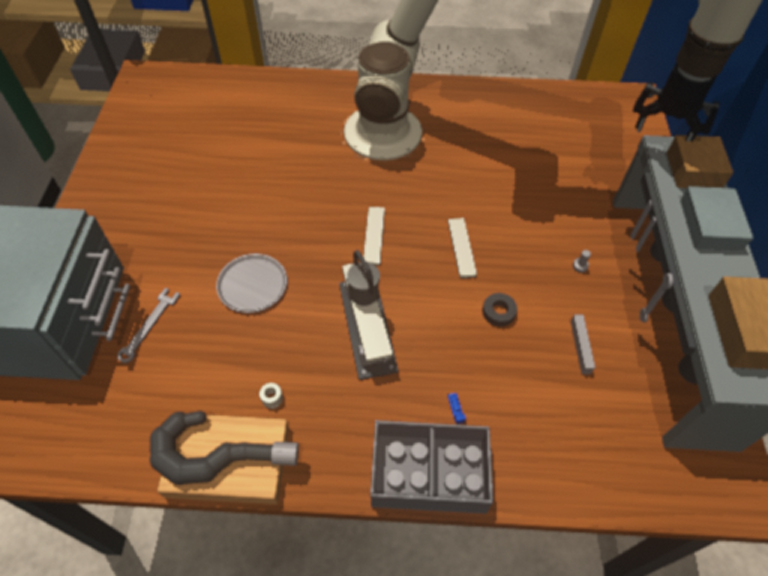

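View pics/b1.png

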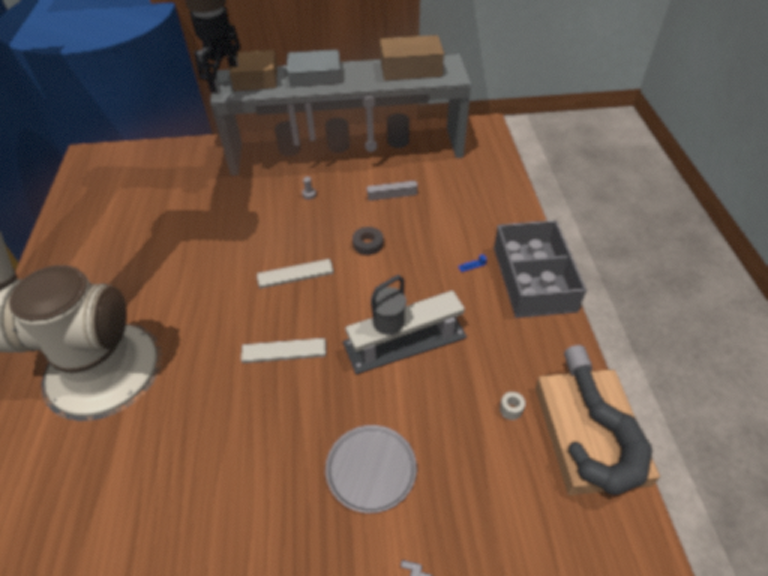

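Scene view (1.5x pixels): the pale bars are at (375,235), (462,247) and on the stand at (368,325). The pot handle is at about (360,265), the pan at (252,283) and the bearing at (500,310). The stand bar is the longest, lies on two posts and carries the pot, so it is the spacer. I'll confirm that in an enlarged crop.

```bash
cat > h.py <<'E'
import cv2,numpy as np
from workcell import manip
def cam(n):
  p=manip.camera_params(n);return np.array(p['camera_matrix']),np.array(p['world_to_cam'])
def ray(n,uv,c=None):
  K,T=c or cam(n);R,t=T[:3,:3],T[:3,3]
  x,y=(uv[0]-K[0,2])/K[0,0],(uv[1]-K[1,2])/K[1,1]
  if n=='wrist':
    r=np.hypot(x,y);s=np.sinc(r/np.pi);d=np.array([x*s,-y*s,-np.cos(r)])
  else: d=np.array([x,-y,-1.])
  d=R.T@d;return -R.T@t,d/np.linalg.norm(d)
def plane(n,uv,z,c=None):
  o,d=ray(n,uv,c);return o+d*(z-o[2])/d[2]
def tri(rs):
  A=sum(np.eye(3)-np.outer(d,d) for o,d in rs);b=sum((np.eye(3)-np.outer(d,d))@o for o,d in rs)
  p=np.linalg.solve(A,b);return p,[np.linalg.norm(np.cross(p-o,d)) for o,d in rs]
def proj(n,P,c=None):
  K,T=c or cam(n);q=T[:3,:3]@P+T[:3,3];x,y,z=q[0],-q[1],-q[2]
  if n=='wrist':
    r=np.hypot(x,y);k=np.arctan2(r,z)/max(r,1e-9)
  else:k=1/z
  return np.array([K[0,0]*x*k+K[0,2],K[1,1]*y*k+K[1,2]])
E
python3 - <<'E'
import cv2,numpy as np
from h import *
a=cv2.imread('pics/a0.png');b=cv2.imread('pics/b0.png')
ca=a[155:260,215:285];cb=b[175:250,220:320]
A=cv2.resize(ca,None,fx=5.5,fy=5.5,interpolation=cv2.INTER_CUBIC)
B=cv2.resize(cb,None,fx=4,fy=4,interpolation=cv2.INTER_CUBIC)
o=np.zeros((580,790,3),np.uint8);o[:A.shape[0],:A.shape[1]]=A;o[:B.shape[0],388:388+B.shape[1]]=B
cv2.imwrite('pics/crop1.png',o)
for n,i in(('scene',a),('side',b)):
  hsv=cv2.cvtColor(i,cv2.COLOR_BGR2HSV)
  m=cv2.inRange(hsv,(0,0,150),(179,70,255))
  cs,_=cv2.findContours(m,cv2.RETR_EXTERNAL,cv2.CHAIN_APPROX_NONE)
  for c in cs:
    if cv2.contourArea(c)>150:
      r=cv2.minAreaRect(c);print(n,cv2.contourArea(c),np.round(cv2.boxPoints(r),1).tolist())
E
```

```text
scene 913.5 [[464.0, 361.0], [511.0, 361.0], [511.0, 383.0], [464.0, 383.0]]
scene 788.0 [[56.0, 337.0], [80.5, 312.5], [122.5, 354.5], [98.0, 379.0]]
scene 2200.5 [[-0.0, 333.0], [76.0, 333.0], [76.0, 383.0], [0.0, 383.0]]
scene 153.5 [[382.79998779296875, 210.0], [388.20001220703125, 208.89999389648438], [395.79998779296875, 243.8000030517578], [390.3999938964844, 245.0]]
scene 531.5 [[232.1999969482422, 202.6999969482422], [251.89999389648438, 197.8000030517578], [261.3999938964844, 235.60000610351562], [241.60000610351562, 240.60000610351562]]
scene 329.5 [[5.0, 216.0], [22.799999237060547, 180.39999389648438], [36.400001525878906, 187.1999969482422], [18.600000381469727, 222.8000030517578]]
scene 1068.0 [[147.0, 173.0], [188.0, 173.0], [188.0, 206.0], [147.0, 206.0]]
scene 355.0 [[298.5, 146.3000030517578], [308.8999938964844, 144.10000610351562], [317.0, 182.60000610351562], [306.6000061035156, 184.8000030517578]]
scene 355.0 [[241.6999969482422, 174.3000030517578], [245.10000610351562, 137.39999389648438], [256.20001220703125, 138.39999389648438], [252.89999389648438, 175.3999
[... 1110 characters left out ...]
35156, 191.8000030517578], [309.0, 205.89999389648438], [269.29998779296875, 219.8000030517578]]
side 249.0 [[44.400001525878906, 223.89999389648438], [51.599998474121094, 189.1999969482422], [65.0, 192.0], [57.79999923706055, 226.6999969482422]]
side 3635.0 [[382.6000061035156, 190.8000030517578], [405.0, 181.39999389648438], [485.70001220703125, 375.20001220703125], [463.29998779296875, 384.5]]
side 373.5 [[170.3000030517578, 181.6999969482422], [219.60000610351562, 171.89999389648438], [221.1999969482422, 180.1999969482422], [172.0, 190.0]]
side 1268.0 [[333.5, 79.5999984741211], [349.29998779296875, 72.30000305175781], [400.20001220703125, 181.5], [384.3999938964844, 188.89999389648438]]
```

View pics/crop1.png

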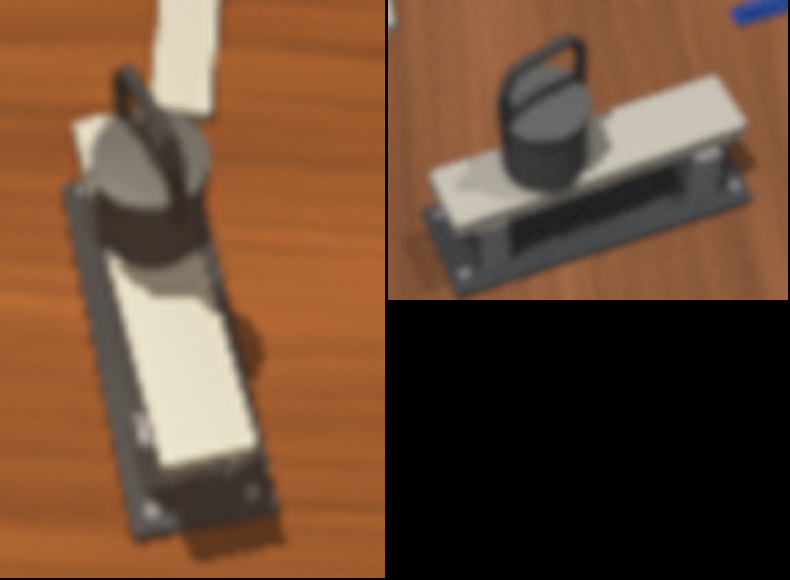

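Crop: the bar on the posts, scene corners about (229,177), (244,240) and (262,235), is clearly longer and wider than the two strips on the table. The pot's arch runs roughly along the bar. Next I triangulate these and the pan.

Run:
```python
from h import *
S=lambda x,y:(x/5.5+215-.4,y/5.5+155-.4)
D=lambda x,y:((x-388)/4+220-.4,y/4+175-.4)
for nm,s,d in (('bar x-y-',None,None),('bar x+y-',S(160,467),D(743,124)),('bar x+y+',S(256,440),D(715,77)),('handle x-',S(126,68),D(508,85)),('handle x+',S(172,150),D(577,42)),('handle mid',S(146,108),D(542,62))):
  if s is None: s,d=S(74,122),D(455,222)
  p,e=tri([ray('scene',s),ray('side',d)]);print(nm,p.round(1),np.round(e,1))
# short strips lengths on the table
for n,u,v in (('scene',(243.4,138),(248,174.8)),('scene',(303.7,145.2),(311.8,183.7))): print('strip',np.linalg.norm(plane(n,u,8)-plane(n,v,8)).round())
# pan
for n,f,box in (('scene','a',(140,165,195,212)),('side','b',(212,280,282,345))):
  i=cv2.imread(f'pics/{f}0.png');h=cv2.cvtColor(i,cv2.COLOR_BGR2HSV)
  m=cv2.inRange(h,(0,0,60),(179,90,255));k=np.zeros_like(m);x0,y0,x1,y1=box;k[y0:y1,x0:x1]=m[y0:y1,x0:x1]
  c=max(cv2.findContours(k,cv2.RETR_EXTERNAL,cv2.CHAIN_APPROX_NONE)[0],key=cv2.contourArea)
  P=np.array([plane(n,q[0],12)[:2] for q in c],np.float32);(cx,cy),r=cv2.minEnclosingCircle(P);print('pan',n,cx,cy,r,P.mean(0), cv2.fitEllipse(P))
  e=cv2.fitEllipse(c);print(e)
```

```text
bar x-y- [481.9 -56.4  75.3] [1. 1.]
bar x+y- [689.3   6.8  71. ] [1.9 1.9]
bar x+y+ [675.   52.7  73.1] [1.2 1.2]
handle x- [521.2 -23.6 176.6] [2. 2.]
handle x+ [569.8   4.4 178. ] [0.1 0.1]
handle mid [545.5 -10.4 178.7] [0.2 0.2]
strip 160.0
strip 162.0
pan scene 493.01422119140625 -252.3088836669922 75.44052124023438 [ 493.73883 -251.70525] ((492.8087463378906, -252.27488708496094), (145.9688720703125, 148.30206298828125), 118.43743896484375)
((167.47891235351562, 188.38380432128906), (37.89823913574219, 46.8275260925293), 75.4396743774414)
pan side 490.329345703125 -254.19088745117188 75.9255599975586 [ 490.20276 -256.0936 ] ((490.44140625, -254.17649841308594), (148.89915466308594, 149.23570251464844), 8.728199005126953)
((246.82594299316406, 312.22711181640625), (58.259456634521484, 60.76078414916992), 74.16436767578125)
```

Emit:
apply_moves(translation=[[0,0,0.067],[0,0,0.067],[0.03,-0.058,0.067],[0.03,-0.058,0],[0.03,-0.058,0],[0.03,-0.058,0],[0.03,-0.058,0],[0.03,-0.058,0],[0.03,-0.058,0],[0.03,-0.058,0]], rotation=[[0,0,0],[0,0,0],[0,0,-0.035],[0,0,-0.035],[0,0,-0.035],[0,0,-0.035],[0,0,-0.035],[0,0,-0.035],[0,0,-0.035],[0,0,-0.035]], fingers=[1,1,1,1,1,1,1,1,1,1])

```text
clock: 1.15
tool_pos: [361.8, 343.0, 331.6]
ee_rot: [0.802, -0.598, -0.0, 0.0]
ft_force: [1.0, 0.0, 0.5]
width: 1.001
grip_force: 0.0
```

Emit:
apply_moves(translation=[[0.03,-0.058,0],[0.03,-0.058,0],[0.03,-0.058,0],[0.03,-0.058,0],[0.03,-0.058,0],[0.03,-0.058,0],[0.03,-0.058,0],[0.03,-0.058,0],[0.03,-0.058,0],[0.03,-0.058,0]], rotation=[[0,0,-0.035],[0,0,-0.035],[0,0,-0.035],[0,0,-0.035],[0,0,-0.035],[0,0,-0.035],[0,0,-0.035],[0,0,-0.035],[0,0,-0.035],[0,0,-0.035]], fingers=[1,1,1,1,1,1,1,1,1,1])

```text
clock: 2.15
tool_pos: [511.7, 53.1, 331.6]
ee_rot: [-0.371, 0.928, 0.0, -0.0]
ft_force: [0.7, 0.9, 0.1]
width: 1.0
grip_force: 0.0
```

Run:
```python
from h import *
o=manip.observe();print(o['clock'],o['tool_pos'],o['ee_rot'],o['qpos'],o['width'],o['ft_force'])
c=cam('wrist');i=manip.snapshot('wrist');cv2.imwrite('pics/w1.png',i);np.savez('w1.npz',K=c[0],T=c[1])
print(c[0],-c[1][:3,:3].T@c[1][:3,3])
for P in ((545,-10,186),(578,-2,76),(492,-253,4)):print(proj('wrist',np.array(P,float),c))
```

```text
2.15 [511.72360926  53.09738299 331.56449192] [-3.71407002e-01  9.28470124e-01  1.00025136e-04 -2.41458389e-04] [ 4.19093864e-01  1.37273271e-01 -7.99029104e-02 -2.23756120e-04
 -1.35409499e+00 -1.22879408e+00] 1.0000642529318522 [0.7253382  0.9469953  0.08245468]
[[297.31863964   0.         254.08268395]
 [  0.         297.31863964 188.39387621]
 [  0.           0.           1.        ]] [461.99335713   6.80302288 473.94142311]
[184.52266457 156.78125561]
[191.56903777 164.42468362]
[128.56789092  20.38011357]
```

Run:
```python
import cv2
i=cv2.imread('pics/w1.png');cv2.imwrite('pics/w1v.png',cv2.resize(i[80:270,90:340],None,fx=3.1,fy=3.1,interpolation=cv2.INTER_CUBIC))
```

```text
(no output)
```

View pics/w1v.png

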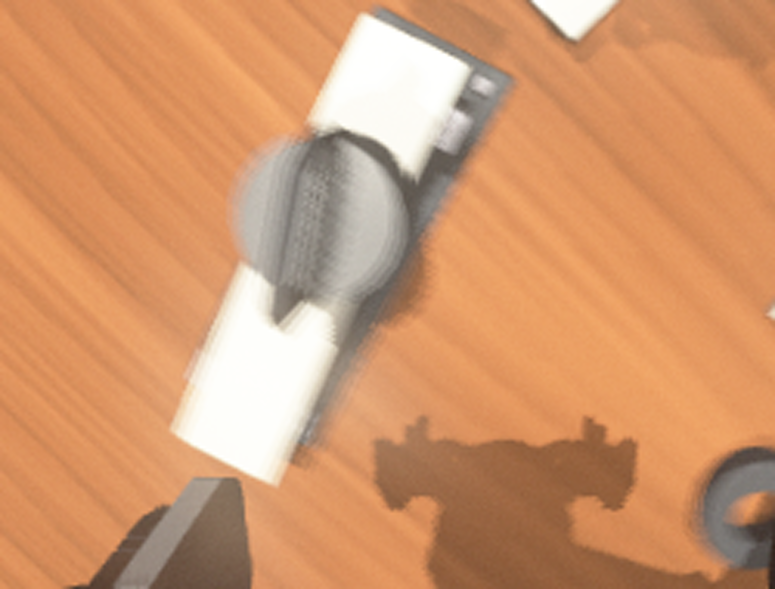

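The wrist picture shows the pot on the bar, with the handle near crop (310,215), but it is motion-blurred. I'll move above the handle and let the arm settle.

Emit:
apply_moves(translation=[[0.017,-0.032,0],[0.017,-0.032,0],[0.017,-0.032,0],[0.017,-0.03,0],[0,0,0],[0,0,0],[0,0,0]], rotation=[[0,0,-0.025],[0,0,-0.025],[0,0,-0.026],[0,0,0],[0,0,0],[0,0,0],[0,0,0]], fingers=[1,1,1,1,1,1,1])

```text
clock: 2.9
tool_pos: [545.2, -8.1, 331.7]
ee_rot: [-0.261, 0.965, 0.0, -0.0]
ft_force: [-0.5, -0.2, -0.5]
width: 0.996
grip_force: 0.0
```

```bash
cat > shot.py <<'E'
import sys
from h import *
t=sys.argv[1];o=manip.observe();c=cam('wrist');i=manip.snapshot('wrist')
cv2.imwrite(f'pics/{t}.png',i);np.savez(t+'.npz',K=c[0],T=c[1])
print(o['clock'],o['tool_pos'].round(1),o['ee_rot'].round(4),o['qpos'].round(3))
x,y,w,h=map(int,sys.argv[2:6]);s=min(800/w,600/h)
cv2.imwrite(f'pics/{t}v.png',cv2.resize(i[y:y+h,x:x+w],None,fx=s,fy=s,interpolation=cv2.INTER_CUBIC));print('scale',s)
E
python3 shot.py w2 130 90 240 180
```

```text
2.9 [545.2  -8.1 331.7] [-2.607e-01  9.654e-01  1.000e-04 -1.000e-04] [ 0.282  0.193 -0.011 -0.    -1.367 -1.326]
scale 3.3333333333333335
```

View pics/w2v.png

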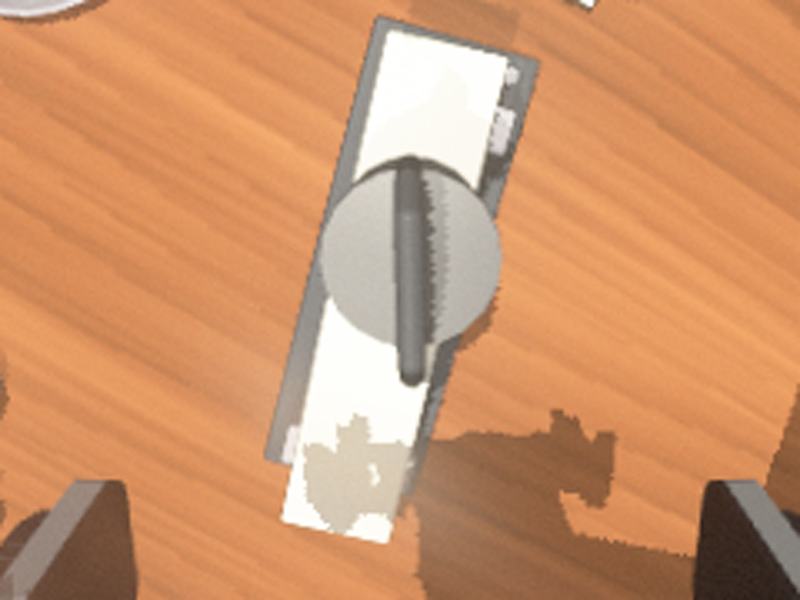

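The handle stands almost square to the closing line, top bar from crop (408,162) to (411,382), centred near (409,272). Bar corners are at (388,29), (508,58), (283,521) and (388,543). I'll compute the offset, then move and lower for a second view.

Run:
```python
from h import *
z=np.load('w2.npz');c=(z['K'],z['T']);f=lambda x,y:(x/3.3333+130-.35,y/3.3333+90-.35)
a,b=plane('wrist',f(408,162),188,c),plane('wrist',f(411,382),188,c)
print('handle',a,b,(a+b)/2,np.degrees(np.arctan2(*(a-b)[1::-1])),np.linalg.norm(a-b))
q=[plane('wrist',f(*p),76,c) for p in((388,29),(508,58),(388,543),(283,521))]
print('bar',np.round(q,1),np.mean(q,0),[np.degrees(np.arctan2(*(q[j]-q[i])[1::-1])) for i,j in((3,0),(2,1))],np.linalg.norm(q[0]-q[3]),np.linalg.norm(q[0]-q[1]))
R=cv2.Rodrigues
from scipy.spatial.transform import Rotation as Ro
print(Ro.from_quat(manip.observe()['ee_rot']).as_matrix()[:,1])
for P in ((545,-10,186),):print(proj('wrist',np.array(P,float),c))
```

```text
handle [513.1828321  -27.88307909 188.        ] [570.57729905   6.54635014 188.        ] [541.88006557 -10.66836447 188.        ] -149.04156617314652 66.92914487746765
bar [[481.6 -56.3  76. ]
 [467.4  -9.4  76. ]
 [675.7  55.2  76. ]
 [690.3   9.   76. ]] [ 5.78750661e+02 -3.83336878e-01  7.60000000e+01] [np.float64(-162.6089638192189), np.float64(-162.76292718780203)] 218.71994205157847 49.017174860020134
[-5.03552682e-01  8.63964509e-01  1.54279143e-04]
[251.52051135 174.60149623]
```

Emit:
apply_moves(translation=[[-0.005,-0.005,-0.04],[0,0,-0.04],[0,0,-0.04],[0,0,-0.02],[0,0,0],[0,0,0],[0,0,0]], rotation=[[0,0,0.004],[0,0,0],[0,0,0],[0,0,0],[0,0,0],[0,0,0],[0,0,0]], fingers=[1,1,1,1,1,1,1])

```text
clock: 3.65
tool_pos: [543.7, -10.8, 263.1]
ee_rot: [-0.267, 0.964, -0.0, 0.001]
ft_force: [0.2, 1.2, 0.5]
width: 1.002
grip_force: 0.0
```

```bash
python3 shot.py w3 130 60 280 210
```

```text
3.65 [543.7 -10.8 263.1] [-2.666e-01  9.638e-01 -2.000e-04  1.200e-03] [ 0.279  0.223 -0.142  0.    -1.203 -1.31 ]
scale 2.857142857142857
```

View pics/w3v.png

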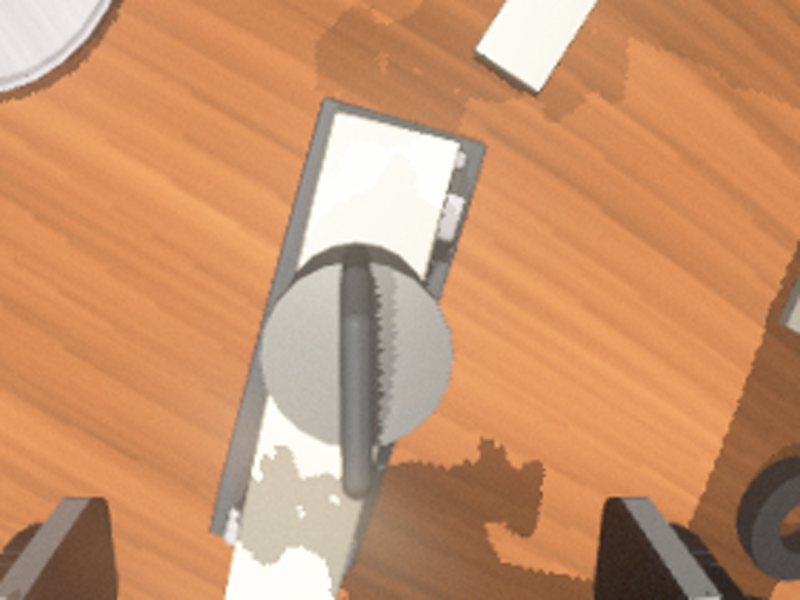

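Run:
```python
from h import *
L=lambda t:(lambda z:(z['K'],z['T']))(np.load(t+'.npz'))
c2,c3=L('w2'),L('w3')
f2=lambda x,y:(x/3.3333+130-.35,y/3.3333+90-.35)
f3=lambda x,y:(x/2.85714+130-.35,y/2.85714+60-.35)
for nm,a,b in(('lid',(411,254),(356.5,351)),('handle low end',(411,383),(357,497)),('bar x-y-',(388,29),(334,112)),('bar x-y+',(508,58),(460,142)),('post/strip',(0,0),(0,0))):
  p,e=tri([ray('wrist',f2(*a),c2),ray('wrist',f3(*b),c3)]);print(nm,p.round(1),np.round(e,1))
print('lidz141',plane('wrist',f2(411,254),141,c2),plane('wrist',f3(356.5,351),141,c3))
for z in(186,190): print('level',z,plane('wrist',f3(357,316),z,c3),plane('wrist',f3(357,490),z,c3))
# stereo bar corner/handle low end with static side view
print(tri([ray('wrist',f3(334,112),c3),ray('side',((455-388)/4+219.6,222/4+174.6))]))
for a in ((577,42),):print(tri([ray('wrist',f3(357,490),c3),ray('side',((a[0]-388)/4+219.6,a[1]/4+174.6))]))
h3=f3(357,405);print(tri([ray('wrist',h3,c3),ray('side',((545-388)/4+219.6,59/4+174.6)),ray('scene',(146/5.5+214.6,108/5.5+154.6))]))
```

```text
lid [546.4  -7.8 130.5] [0. 0.]
handle low end [574.    8.7 177.1] [0.2 0.2]
bar x-y- [482.5 -53.6 155.3] [0.2 0.2]
bar x-y+ [467.6 -10.4  87. ] [0.3 0.3]
post/strip [491.9 -65.2 388.5] [12.7 12.7]
lidz141 [544.55546215  -8.81265406 141.        ] [544.09218208  -9.2776694  141.        ]
level 186 [525.64515486 -20.18715897 186.        ] [568.54424733   5.59641736 186.        ]
level 190 [524.89109113 -20.64137185 190.        ] [567.00767895   4.6718969  190.        ]
(array([481.67254529, -56.52257145,  76.75482174]), [np.float64(0.45395299666995553), np.float64(0.4539529966701842)])
(array([571.25514843,   7.41786962, 175.5250377 ]), [np.float64(1.3188006637928045), np.float64(1.318800663792838)])
(array([547.67738963,  -8.87993781, 181.25621616]), [np.float64(2.260510815398261), np.float64(1.281681279540347), np.float64(1.3063190594718097)])
```

Bar top measures about 76.8 mm, and the handle middle is about (545.6, -8.3), z about 183±4. I'll descend over the handle and close.

Emit:
apply_moves(translation=[[0.004,0.005,-0.03],[0,0,-0.04],[0,0,-0.04],[0,0,-0.04],[0,0,-0.03],[0,0,-0.012],[0,0,0],[0,0,0]], rotation=[[0,0,0],[0,0,0],[0,0,0],[0,0,0],[0,0,0],[0,0,0],[0,0,0],[0,0,0]], fingers=[0.6,0.6,0.6,0.6,0.6,0.6,0.6,0.6])

```text
clock: 4.5
tool_pos: [545.8, -8.5, 166.9]
ee_rot: [-0.267, 0.964, -0.0, 0.001]
ft_force: [0.1, 0.4, -0.2]
width: 0.602
grip_force: 0.0
```

Emit:
apply_moves(translation=[[0,0,0],[0,0,0],[0,0,0],[0,0,0],[0,0,0],[0,0,0],[0,0,0],[0,0,0]], rotation=[[0,0,0],[0,0,0],[0,0,0],[0,0,0],[0,0,0],[0,0,0],[0,0,0],[0,0,0]], fingers=[0.45,0.38,0.31,0.24,0.18,0.12,0.06,0], squeeze=50)

```text
clock: 5.3
tool_pos: [545.3, -8.7, 166.0]
ee_rot: [-0.267, 0.964, -0.0, 0.0]
ft_force: [0.5, -0.5, 1.5]
width: 0.083
grip_force: 48.7
```

Emit:
apply_moves(translation=[[0,0,0],[0,0,0],[0,0,0],[0,0,0]], rotation=[[0,0,0],[0,0,0],[0,0,0],[0,0,0]], fingers=[0,0,0,0])

```text
clock: 5.7
tool_pos: [545.3, -8.6, 166.1]
ee_rot: [-0.267, 0.964, -0.0, 0.0]
ft_force: [1.7, -2.0, 3.0]
width: 0.083
grip_force: 48.9
```

Emit:
apply_moves(translation=[[0,0,0.004],[0,0,0.008],[0,0,0.012],[0,0,0.016],[0,0,0.02],[0,0,0.03],[0,0,0.03],[0,0,0.02],[0,0,0],[0,0,0]], rotation=[[0,0,0],[0,0,0],[0,0,0],[0,0,0],[0,0,0],[0,0,0],[0,0,0],[0,0,0],[0,0,0],[0,0,0]], fingers=[0,0,0,0,0,0,0,0,0,0])

```text
clock: 6.7
tool_pos: [544.7, -8.5, 235.6]
ee_rot: [-0.266, 0.964, 0.0, -0.0]
ft_force: [-0.4, 1.3, -4.5]
width: 0.086
grip_force: 48.8
```

Run:
```python
from h import *
i=manip.snapshot('side');j=manip.snapshot('scene')
o=np.hstack([cv2.resize(i[150:260,200:330],None,fx=3,fy=3,interpolation=2),cv2.resize(j[110:220,200:330],None,fx=3,fy=3,interpolation=2)])
cv2.imwrite('pics/lift.png',o)
s=manip.observe();print(s['tool_pos'],s['ft_force'],s['wrist_torque'],s['grip_force'],s['width'])
```

```text
[544.35199035  -8.59807494 234.89740302] [-0.81077931  0.14559654 -3.94267516] [-0.03802705  0.01555283 -0.03695926] 48.75583112239838 0.08308592180487487
```

View pics/lift.png

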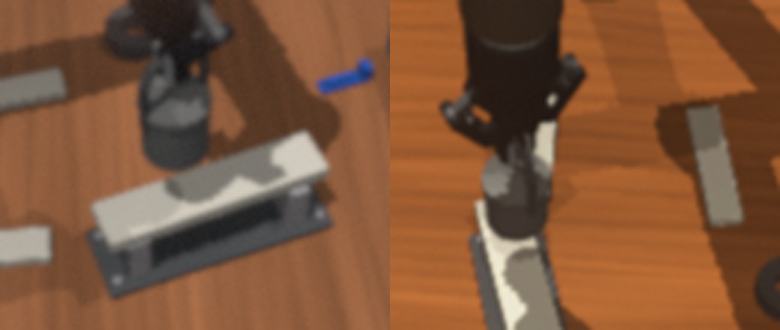

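The picture shows the pot hanging upright and clear, with the bar still on its posts. Now carry it to the pan.

Emit:
apply_moves(translation=[[-0.004,-0.02,0],[-0.009,-0.04,0],[-0.013,-0.06,0],[-0.015,-0.07,0],[-0.015,-0.07,0],[-0.015,-0.07,0],[-0.013,-0.06,0],[-0.011,-0.05,0],[-0.008,-0.035,0],[-0.003,-0.014,0]], rotation=[[0,0,0],[0,0,0],[0,0,0],[0,0,0],[0,0,0],[0,0,0],[0,0,0],[0,0,0],[0,0,0],[0,0,0]], fingers=[0,0,0,0,0,0,0,0,0,0])

```text
clock: 7.8
tool_pos: [490.8, -255.0, 235.2]
ee_rot: [-0.265, 0.964, 0.0, -0.001]
ft_force: [-0.3, 1.2, -4.0]
width: 0.086
grip_force: 48.7
```

Emit:
apply_moves(translation=[[0,0,0],[0,0,-0.015],[0,0,-0.03],[0,0,-0.045],[0,0,-0.05],[0,0,-0.05],[0,0,-0.035],[0,0,-0.02],[0,0,-0.01],[0,0,0]], rotation=[[0,0,0],[0,0,0],[0,0,0],[0,0,0],[0,0,0],[0,0,0],[0,0,0],[0,0,0],[0,0,0],[0,0,0]], fingers=[0,0,0,0,0,0,0,0,0,0])

```text
clock: 8.8
tool_pos: [492.2, -252.7, 108.1]
ee_rot: [-0.267, 0.964, 0.0, -0.0]
ft_force: [-0.8, -0.3, -3.5]
width: 0.088
grip_force: 48.7
```

Run:
```python
from h import *
i=manip.snapshot('side');j=manip.snapshot('scene')
o=np.hstack([cv2.resize(i[230:360,190:320],None,fx=3,fy=3,interpolation=2),cv2.resize(j[110:240,110:240],None,fx=3,fy=3,interpolation=2)])
cv2.imwrite('pics/pan.png',o)
s=manip.observe();print(s['tool_pos'],s['ft_force'],s['qpos'])
```

```text
[ 492.82586262 -253.09525555  109.20720336] [ 0.19291785  0.35437835 -4.55773853] [-1.81661858e-01  3.84768328e-01 -3.32753425e-01  4.21942022e-04
 -8.51375859e-01 -8.49384536e-01]
```

View pics/pan.png

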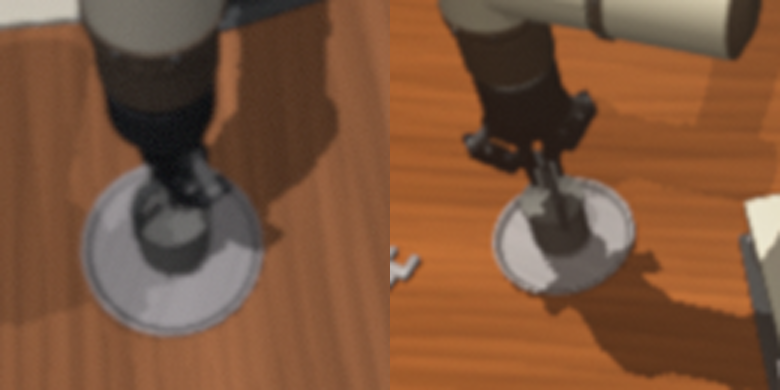

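Both views show the pot upright and centred over the pan. I'll lower it gently until contact.

Emit:
apply_moves(translation=[[0,0,-0.008],[0,0,-0.008],[0,0,-0.004],[0,0,-0.002],[0,0,-0.002],[0,0,-0.002],[0,0,0]], rotation=[[0,0,0],[0,0,0],[0,0,0],[0,0,0],[0,0,0],[0,0,0],[0,0,0]], fingers=[0,0,0,0,0,0,0])

```text
clock: 9.6
tool_pos: [492.0, -253.1, 95.2]
ee_rot: [-0.266, 0.964, 0.0, -0.0]
ft_force: [-0.1, -1.1, -4.5]
width: 0.08
grip_force: 48.8
```

Emit:
apply_moves(translation=[[0,0,-0.002],[0,0,0]], rotation=[[0,0,0],[0,0,0]], fingers=[0,0])

```text
clock: 9.8
tool_pos: [492.0, -253.1, 94.2]
ee_rot: [-0.266, 0.964, 0.0, -0.0]
ft_force: [-0.9, 0.2, -4.6]
width: 0.082
grip_force: 48.8
```

Emit:
apply_moves(translation=[[0,0,-0.002],[0,0,0]], rotation=[[0,0,0],[0,0,0]], fingers=[0,0])

```text
clock: 10.0
tool_pos: [492.6, -253.5, 94.0]
ee_rot: [-0.267, 0.964, -0.001, 0.001]
ft_force: [-0.1, -1.3, -1.1]
width: 0.087
grip_force: 49.1
```

Emit:
apply_moves(translation=[[0,0,-0.001],[0,0,0]], rotation=[[0,0,0],[0,0,0]], fingers=[0,0])

```text
clock: 10.2
tool_pos: [492.7, -253.7, 94.0]
ee_rot: [-0.267, 0.964, -0.001, 0.001]
ft_force: [-0.3, -1.3, 5.3]
width: 0.083
grip_force: 49.6
```

Contact: the force went from -4.6 to +5 N, so the floor carries the pot. Release.

Emit:
apply_moves(translation=[[0,0,0],[0,0,0],[0,0,0],[0,0,0],[0,0,0],[0,0,0],[0,0,0]], rotation=[[0,0,0],[0,0,0],[0,0,0],[0,0,0],[0,0,0],[0,0,0],[0,0,0]], fingers=[0.12,0.18,0.25,0.35,0.5,0.6,0.6])

```text
clock: 10.9
tool_pos: [492.0, -253.0, 92.7]
ee_rot: [-0.266, 0.964, 0.0, -0.0]
ft_force: [-0.2, 0.2, -0.4]
width: 0.599
grip_force: 0.0
```

Emit:
apply_moves(translation=[[0,0,0.01],[0,0,0.03],[0,0,0.05],[0,0,0.07],[0,0,0.07],[0,0,0.07],[0,0,0.05],[0,0,0.03],[0,0,0],[0,0,0]], rotation=[[0,0,0],[0,0,0],[0,0,0],[0,0,0],[0,0,0],[0,0,0],[0,0,0],[0,0,0],[0,0,0],[0,0,0]], fingers=[0.6,0.6,0.6,0.6,0.6,0.6,0.6,0.7,0.8,1])

```text
clock: 11.9
tool_pos: [491.6, -252.8, 282.4]
ee_rot: [-0.266, 0.964, 0.0, -0.0]
ft_force: [0.1, 0.3, -0.2]
width: 0.945
grip_force: 0.0
```

Run:
```python
from h import *
i=manip.snapshot('side');j=manip.snapshot('scene');w=manip.snapshot('wrist')
o=np.hstack([cv2.resize(i[230:360,190:320],None,fx=2,fy=2,interpolation=2),cv2.resize(j[110:240,110:240],None,fx=2,fy=2,interpolation=2),cv2.resize(w[90:260,155:325],(260,260))])
cv2.imwrite('pics/rel.png',o)
s=manip.observe();print(s['clock'],s['tool_pos'],s['ft_force'],s['ee_rot'])
```

```text
12.05 [ 491.3926289  -252.87630304  281.3553471 ] [-1.07735337 -0.25259985  0.47199675] [-2.66373599e-01  9.63868817e-01  7.53262013e-04 -1.20109949e-03]
```

View pics/rel.png

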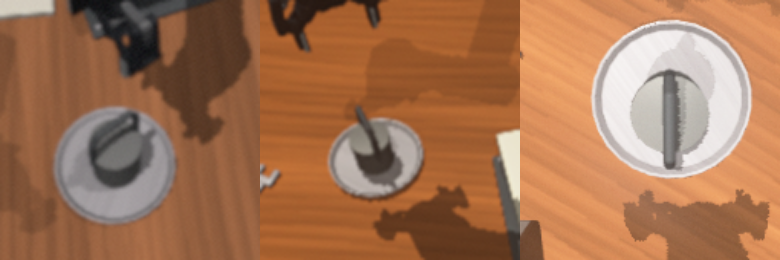

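The pot stands upright in the middle of the pan. Now to above the bar's middle, turning to 107°.

Emit:
apply_moves(translation=[[0.005,0.015,0],[0.012,0.035,0],[0.02,0.06,0],[0.025,0.07,0],[0.026,0.075,0],[0.026,0.075,0],[0.024,0.07,0],[0.018,0.055,0],[0.012,0.035,0],[0.006,0.015,0]], rotation=[[0,0,0],[0,0,-0.01],[0,0,-0.01],[0,0,-0.01],[0,0,-0.01],[0,0,-0.01],[0,0,-0.01],[0,0,-0.01],[0,0,-0.006],[0,0,0]], fingers=[1,1,1,1,1,1,1,1,1,1])

```text
clock: 13.05
tool_pos: [579.2, 1.5, 281.9]
ee_rot: [-0.151, 0.989, 0.0, -0.001]
ft_force: [0.5, -0.2, 0.0]
width: 1.002
grip_force: 0.0
```

Emit:
apply_moves(translation=[[0,0,0],[0,0,0],[0,0,0],[0,0,0]], rotation=[[0,0,0],[0,0,0],[0,0,0],[0,0,0]], fingers=[1,1,1,1])

```text
clock: 13.45
tool_pos: [578.8, -1.4, 283.0]
ee_rot: [-0.149, 0.989, 0.0, 0.0]
ft_force: [-0.4, 0.7, 0.2]
width: 1.002
grip_force: 0.0
```

```bash
python3 shot.py w4 100 50 320 240
python3 - <<'E'
from h import *
z=np.load('w4.npz');c=(z['K'],z['T'])
print(proj('wrist',np.array([578.7,-.4,76.]),c))
for x,y in((-110,-25),(110,-25),(110,25),(-110,25)):
  a=np.radians(17.3);print(proj('wrist',np.array([578.7+x*np.cos(a)-y*np.sin(a),-.4+x*np.sin(a)+y*np.cos(a),76.]),c).round(),end='')
E
```

```text
13.45 [578.8  -1.4 283. ] [-1.492e-01  9.888e-01  0.000e+00  1.000e-04] [ 0.277  0.274 -0.023 -0.    -1.273 -1.549]
scale 2.5
[254.06484428 164.2145053 ]
[232.  72.][235. 247.][273. 247.][276.  72.]
```

View pics/w4v.png

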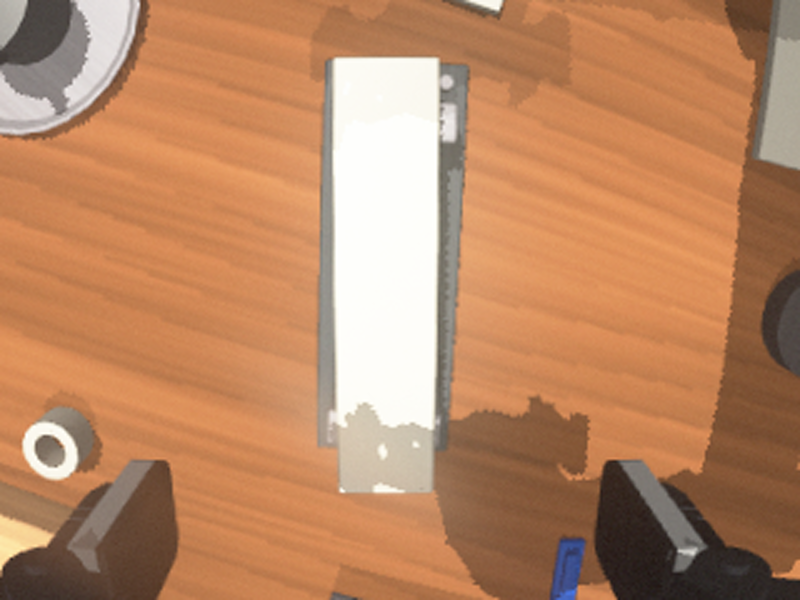

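The view shows the bar alone on the stand, corners (333,57), (440,57), (433,492), (339,492), within about 1 px of the prediction. So the middle is (579,-0.5) and square to the fingers. Descend.

Emit:
apply_moves(translation=[[0,0.002,-0.03],[0,0,-0.06],[0,0,-0.08],[0,0,-0.08],[0,0,-0.07],[0,0,-0.06],[0,0,-0.05],[0,0,-0.03],[0,0,-0.022],[0,0,0]], rotation=[[0,0,0],[0,0,0],[0,0,0],[0,0,0],[0,0,0],[0,0,0],[0,0,0],[0,0,0],[0,0,0],[0,0,0]], fingers=[1,1,1,1,1,1,1,1,1,1])

```text
clock: 14.5
tool_pos: [578.2, -0.1, 40.5]
ee_rot: [-0.149, 0.989, -0.0, -0.001]
ft_force: [0.0, 0.5, 0.5]
width: 1.0
grip_force: 0.0
```

Emit:
apply_moves(translation=[[0,0,0],[0,0,0],[0,0,0],[0,0,0],[0,0,0],[0,0,0],[0,0,0],[0,0,0],[0,0,0],[0,0,0]], rotation=[[0,0,0],[0,0,0],[0,0,0],[0,0,0],[0,0,0],[0,0,0],[0,0,0],[0,0,0],[0,0,0],[0,0,0]], fingers=[0.9,0.8,0.74,0.69,0.65,0.62,0.59,0.56,0.5,0.45], squeeze=40)

```text
clock: 15.5
tool_pos: [579.7, -0.5, 42.8]
ee_rot: [-0.15, 0.989, -0.001, 0.001]
ft_force: [-0.4, -5.1, 4.9]
width: 0.581
grip_force: 42.7
```

Emit:
apply_moves(translation=[[0,0,0],[0,0,0],[0,0,0],[0,0,0]], rotation=[[0,0,0],[0,0,0],[0,0,0],[0,0,0]], fingers=[0.3,0.2,0.1,0], squeeze=90)

```text
clock: 15.9
tool_pos: [579.8, -0.3, 43.0]
ee_rot: [-0.15, 0.989, -0.001, 0.001]
ft_force: [-0.3, -4.8, 5.9]
width: 0.571
grip_force: 93.0
```

Emit:
apply_moves(translation=[[0,0,0.002],[0,0,0.004],[0,0,0.006],[0,0,0.01],[0,0,0.01],[0,0,0.008],[0,0,0],[0,0,0],[0,0,0]], rotation=[[0,0,0],[0,0,0],[0,0,0],[0,0,0],[0,0,0],[0,0,0],[0,0,0],[0,0,0],[0,0,0]], fingers=[0,0,0,0,0,0,0,0,0])

```text
clock: 16.8
tool_pos: [578.7, 0.4, 61.6]
ee_rot: [-0.15, 0.989, 0.0, -0.0]
ft_force: [-0.1, -0.2, -6.4]
width: 0.569
grip_force: 93.7
```

Run:
```python
from workcell import manip
s=manip.observe();print(s['tool_pos'],s['ft_force'],s['wrist_torque'],s['grip_force'],s['width'])
```

```text
[5.78749465e+02 4.14169351e-01 6.16477021e+01] [-0.09717444 -0.20440089 -6.44327328] [-0.01351341 -0.00395505  0.01630148] 93.68950724601746 0.5689972014533807
```

Weight is 6.4 N with negligible moment, so the bar is held level at mid-length. It rose about 20 mm, so I raise it 80 mm more.

Emit:
apply_moves(translation=[[0,0,0.008],[0,0,0.018],[0,0,0.028],[0,0,0.032],[0,0,0.03],[0,0,0.024],[0,0,0.014],[0,0,0.006],[0,0,0],[0,0,0]], rotation=[[0,0,0],[0,0,0],[0,0,0],[0,0,0],[0,0,0],[0,0,0],[0,0,0],[0,0,0],[0,0,0],[0,0,0]], fingers=[0,0,0,0,0,0,0,0,0,0])

```text
clock: 17.8
tool_pos: [578.5, 0.4, 141.1]
ee_rot: [-0.15, 0.989, 0.0, -0.001]
ft_force: [-0.6, -0.0, -6.6]
width: 0.565
grip_force: 93.8
```

Emit:
apply_moves(translation=[[0,0,0],[0,0,0],[0,0,0],[0,0,0],[0,0,0]], rotation=[[0,0,0],[0,0,0],[0,0,0],[0,0,0],[0,0,0]], fingers=[0,0,0,0,0])

```text
clock: 18.3
tool_pos: [579.0, 0.4, 141.8]
ee_rot: [-0.15, 0.989, -0.0, -0.0]
ft_force: [-0.5, 0.2, -6.6]
width: 0.571
grip_force: 93.8
```

Run:
```python
from h import *
s=manip.observe();print(s['clock'],s['tool_pos'],s['ft_force'],s['wrist_torque'],s['grip_force'])
i=manip.snapshot('side');j=manip.snapshot('scene');cv2.imwrite('pics/f_side.png',i);cv2.imwrite('pics/f_scene.png',j)
a=np.radians(17.3)
for n,im in(('side',i),('scene',j)):
  hsv=cv2.cvtColor(im,cv2.COLOR_BGR2HSV);x=im.astype(int)
  for u,z in((-100,176),(100,176),(-100,76),(100,76)):
    p=proj(n,np.array([578.9+u*np.cos(a),0+u*np.sin(a),z])).round().astype(int);print(n,u,z,p,im[p[1],p[0]])
```

```text
18.3 [5.78987942e+02 4.15310247e-01 1.41755783e+02] [-0.48801756  0.24209761 -6.59427808] [-0.01151246 -0.00672655 -0.02433989] 93.82408261299133
side -100 176 [234 199] [162 174 180]
side 100 176 [305 175] [152 162 169]
side -100 76 [237 222] [ 77  83 103]
side 100 76 [302 199] [36 55 86]
scene -100 176 [236 157] [28 37 52]
scene 100 176 [253 216] [172 197 205]
scene -100 76 [237 177] [21 28 39]
scene 100 76 [253 234] [75 79 88]
```

Pale pixels lie where a level bar raised 100 mm should be, at both ends in the side view and at the one unhidden end in the scene view. The load is steady.

```bash
python3 -c "
from workcell import manip
print(manip.close_job())"
```

```text
the job is handed in; nothing more can be done
None
```

The job is handed in at about 18 s: the grease pot stands upright in the middle of the drip pan, and the spacer bar is held level and steady about 10 cm above its posts.

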